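Clear the cold-room scale of crate wood, zero it and load a carton

ROBOT

A 6-joint arm with a two-finger parallel gripper is mounted at the origin on the work surface. World frame = base frame: x ahead of the robot, y to its left, z up, the work surface at z = 0. Lengths are in m, angles in rad, forces in N, time in s.
With the tool pointing down it reaches from about 0.375 to 0.9 m from the base axis. Payload 3.1 kg.
Tool frame: the origin (TCP) lies at the very end of the fingers, on their centre line; the grasp point (between the pads) lies 19 mm behind it (manip.pinch_z is the distance from the TCP to the grasp point, in m); z points along the fingers, y is the line along which they close (so a half turn about z gives the same grasp; the last joint's range is limited). The gripper opens to 85 mm and grips with 20 to 120 N. Pads are 22 mm wide; open, the fingers measure 114 mm over their backs; the gripper's body (76 mm by 85 mm) begins 54 mm behind the grasp point. The pads swing forward as they close: fully open they stand 13 mm farther back than shut.
Start: joints at [0.941, 0.527, 1.433, -0, 1.181, -0.178], TCP at [0.273, 0.562, 0.231] pointing down, gripper open.
Joint ranges: [-3.08, 3.08], [-0.75, 2.2], [0.22, 2.44], [-1.43, 4.57], [0, 2.65], [-2.85, 2.85]. Speed limits (rad/s): [2.79, 2.79, 3.14, 3.14, 3.14, 3.14].

INTERFACE

Orientations are given as a unit quaternion [x, y, z, w].
In Python, from station import manip gives the robot as it stands.
- The arm moves only by the tool servo_tool, never from a script. Its argument "commands" is one flat list of numbers, 7 for each row, row after row: the shift along the tool's x, y, z each as a share of 500 mm, from -1 to 1, then the turn, a rotation vector about the tool's x, y, z each as a share of 360 degrees, from -1 to 1, then the opening, from -1 (shut) to 1 (fully open). In form: [dx, dy, dz, rx, ry, rz, claw, dx, dy, dz, rx, ry, rz, claw, ...]. A call has 1 to 12 rows; each row shifts and turns the commanded pose from where the row before left it, along the tool's axes as they then stand; what a row does not reach is not made up. A row lasts 1/12 s, in which the tool goes at most 41.7 mm and 7.16 degrees, less where a joint would pass 70% of its speed; a pose out of reach is approached as far as the arm can. A call with a number of a shift or a turn outside -1 to 1 is refused whole. A call with a gripper value outside its range is refused whole. The fingers move at their own pace and stop on an object; "force" is the grip in N (left out, the last holds). Time passes only in rows, so rows that do not move let the fingers close. It gives the time, the measured TCP pose, the force, the opening and the grip force at its end, in the units of the state.
- manip.sense(): the state, without advancing time (a new reading comes with each control period).
- manip.snapshot(name): name is "side" or "top"; returns a dict with "img" (480x640x3 uint8, red, green, blue), "mtx" (3x3 intrinsics, pixels), "distortion" ([k1, k2, p1, p2, k3] as OpenCV has them; the pictures are not rectified), "world_to_cam" (4x4, takes a point from world to camera coordinates). Camera axes: x right, y up, looking along -z (the intrinsics and any distortion apply to the point x, -y, -z); pixel columns grow to the right and rows downward; lengths in m; the calibration is good to about 2 mm. A picture is of the moment at which its call begins. There is no depth.
- manip.sign_off(): hands the job in; it is judged then, once.
Trained networks look in a picture, given as the dict that the camera call returned (one of the last four; its "shot" number tells which), for a name from the list of things; names that differ only in an ending like _2 or _b are one class to them, and where a whole thing is asked for, a point or a joint stands for the part that bears it (a point fixed in the world has none). Each returns a list of dicts, best first, with "conf" (0 to 1); they miss things now and then, are a little off and sometimes report something else, mostly with a low value. They report only what shows in the picture. A call takes as long as a camera call. They do not tell look-alikes from the thing itself.
- manip.look_for(picture, query): "box" ([left, top, width, height] in pixels, round what is visible of it).
- manip.silhouettes(picture, query): "pixels" (480x640 bool, what is visible of it) and "box" ([left, top, width, height] in pixels, round what is visible of it).
The state is a dict: "t": time; "q": joint angles; "qd": joint speeds; "tau": joint torques, N m; "tcp_pos": TCP position; "tool_rot": TCP orientation; "force": force on the tool from outside, world axes, zero at the start; "ft_torque": the same for the moment, N m; "finger_gap": opening from 0.0 (shut) to 1.0 (fully open); "gripper_force": force on a finger pad.
Only numpy, scipy, OpenCV 4.12 (cv2) and the standard library are available. Lean on these libraries where they do the work, as an engineer would, in place of code of your own. Each camera call takes 0.05 s, during which the arm holds its last target. There are 200 camera calls.

TASK

A wooden crate was broken open over the receiving scale: put the chunky slat ends into the scrap pan beside it, and wipe the thin chips off the platform's open edge into the same pan with the scraper block, without lifting the chips. Then stand the scraper upright back in its tray, press the zero button with the platform empty, and lastly set the small carton flat on the platform, well clear of its edges. Leave the tape roll and the amber jar where they are.

Things in the scene. Friction and masses are not known exactly. Their poses are not given: they have to be found in the camera images.
- scale: Fixed steel receiving scale. Origin on the table under the platform's centre. Its platform is a flat plate 280 mm along its x and 260 mm along its y, top surface 95 mm above the table. A thin lip (4 mm thick, 12 mm high) runs along three edges (x = -140, x = +140 and y = -130 mm); the fourth edge, at y = +130 mm, is open and overhangs the scrap pan. At its -y end stands the control head, 160 x 80 mm, 90 mm tall, centred at y = -180 mm.
- pan: Fixed open aluminium scrap pan beside the platform's open edge, outer size 300 mm along x, 170 mm along y, 75 mm deep, walls and floor 4 mm; its rim is 20 mm below the platform's surface. Origin on the table under its centre, axes as the scale's; it stands 193 mm from the scale's centre along the scale's +y, so that the platform's open edge overhangs its near wall by 22 mm.
- zero (a joint): Travel of the scale's zero button, in m: 0 released, 0.006 fully pressed; springs back, 5 N presses it fully down. It acts at about 5 mm.
- zero_top (a point): Centre of the top face of the zero button: a white round button 32 mm across facing up on the control head, the only button there.
- tray: Fixed shallow grey tool tray, 190 mm along its x, 100 mm along its y, 18 mm high, walls and floor 4 mm. Origin on the table under its centre. It stands to the left or the right of the scale.
- scraper: Loose scraper block standing in the tray, about 220 g. A black rubber-like foot 140 mm along x, 30 mm along y, 30 mm tall; on it a white flat handle 100 mm along x, 24 mm thick along y, from 30 to 88 mm above the underside. Origin at the centre of its underside, z up. Held by the handle, the foot's long side wipes along the scraper's y.
- carton: Loose small brown carton with a white label, on the bare table on the other side of the scale from the tray, 120 mm along x, 60 mm along y, 64 mm tall, 0.3 to 0.6 kg, rigid. Origin at the centre of its underside as it starts.
- carton_center (a point): Centre of the carton.
- offcut0: Chunky end of a wooden crate slat, 75 mm along x, 34 x 34 mm across, 50 g; origin at its centre. Starts lying on the platform. Two to four of these are present; None when absent.
- offcut1: Chunky end of a wooden crate slat, 75 mm along x, 34 x 34 mm across, 50 g; origin at its centre. Starts lying on the platform. Two to four of these are present; None when absent.
- offcut2: Chunky end of a wooden crate slat, 75 mm along x, 34 x 34 mm across, 50 g; origin at its centre. Starts lying on the platform. Two to four of these are present; None when absent.
- offcut3: Chunky end of a wooden crate slat, 75 mm along x, 34 x 34 mm across, 50 g; origin at its centre. Starts lying on the platform. Two to four of these are present; None when absent.
- chip0: Thin flat wood chip, 55 mm along x (about 62 with a splinter at one end), 26 mm wide, 9 mm thick, 12 g; origin at its centre. Starts lying on the platform. Three to five of these are present; None when absent.
- chip1: Thin flat wood chip, 55 mm along x (about 62 with a splinter at one end), 26 mm wide, 9 mm thick, 12 g; origin at its centre. Starts lying on the platform. Three to five of these are present; None when absent.
- chip2: Thin flat wood chip, 55 mm along x (about 62 with a splinter at one end), 26 mm wide, 9 mm thick, 12 g; origin at its centre. Starts lying on the platform. Three to five of these are present; None when absent.
- chip3: Thin flat wood chip, 55 mm along x (about 62 with a splinter at one end), 26 mm wide, 9 mm thick, 12 g; origin at its centre. Starts lying on the platform. Three to five of these are present; None when absent.
- chip4: Thin flat wood chip, 55 mm along x (about 62 with a splinter at one end), 26 mm wide, 9 mm thick, 12 g; origin at its centre. Starts lying on the platform. Three to five of these are present; None when absent.
- tape: Roll of packing tape lying flat, 100 mm across, 48 mm tall, bystander; origin under its centre.
- jar: Amber jar 110 mm tall, 80 mm across, bystander; origin under its centre.
Not all that is in view belongs to the job. Leave any blue look-alike of the offcut1 alone. There is more than one size of the scraper; the job needs the smaller.

How it is judged:
On the way, in this order (a step that is already met when the one before it is completed fails the run):
1. the scraper, down on the platform, pushes a chip (z of scraper in the frame of scale between 0.085 and 0.107 m and x of scraper in the frame of scale between -0.14 and 0.14 m and y of scraper in the frame of scale between -0.14 and 0.17 m and (contact force between scraper and chip0 above 0.01 N or contact force between scraper and chip1 above 0.01 N or contact force between scraper and chip2 above 0.01 N or contact force between scraper and chip3 above 0.01 N or contact force between scraper and chip4 above 0.01 N)), for 0.02 s.
2. all slat ends and chips lie in the scrap pan (x of offcut0 in the frame of pan between -0.146 and 0.146 m and y of offcut0 in the frame of pan between -0.081 and 0.081 m and z of each of offcut0, offcut1, offcut2, offcut3, chip0, chip1, chip2, chip3, chip4 in the frame of pan below 0.075 m and linear speed of each of offcut0, offcut1, offcut2, offcut3, chip0, chip1, chip2, chip3, chip4 below 0.05 m/s and x of offcut1 in the frame of pan between -0.146 and 0.146 m and y of offcut1 in the frame of pan between -0.081 and 0.081 m and x of offcut2 in the frame of pan between -0.146 and 0.146 m and y of offcut2 in the frame of pan between -0.081 and 0.081 m and x of offcut3 in the frame of pan between -0.146 and 0.146 m and y of offcut3 in the frame of pan between -0.081 and 0.081 m and x of chip0 in the frame of pan between -0.146 and 0.146 m and y of chip0 in the frame of pan between -0.081 and 0.081 m and x of chip1 in the frame of pan between -0.146 and 0.146 m and y of chip1 in the frame of pan between -0.081 and 0.081 m and x of chip2 in the frame of pan between -0.146 and 0.146 m and y of chip2 in the frame of pan between -0.081 and 0.081 m and x of chip3 in the frame of pan between -0.146 and 0.146 m and y of chip3 in the frame of pan between -0.081 and 0.081 m and x of chip4 in the frame of pan between -0.146 and 0.146 m and y of chip4 in the frame of pan between -0.081 and 0.081 m), for 0.2 s.
3. the zero button is pressed while the wood is in the pan, the scraper stands in its tray and the carton is off the platform (all of step 2 and value of joint zero above 0.0045 m and x of scraper in the frame of tray between -0.045 and 0.045 m and y of scraper in the frame of tray between -0.045 and 0.045 m and angle between scraper's own z axis and vertical below 0.15 rad and height (world z) of scraper below 0.02 m and linear speed of scraper below 0.03 m/s and horizontal distance between carton_center and scale above 0.18 m), for 0.05 s.
At the end, for the whole second after the job is handed in: Every slat end and chip lies in the pan below its rim; the scraper stands upright (0.15 rad) in its tray, centres within 45 mm along each axis; the carton lies flat on the platform, centres within 100 mm along each axis; the button is released, all at rest (all of step 2 and x of scraper in the frame of tray between -0.045 and 0.045 m and y of scraper in the frame of tray between -0.045 and 0.045 m and angle between scraper's own z axis and vertical below 0.15 rad and height (world z) of scraper below 0.02 m and linear speed of each of scraper, carton below 0.03 m/s and x of carton_center in the frame of scale between -0.1 and 0.1 m and y of carton_center in the frame of scale between -0.1 and 0.1 m and z of carton_center in the frame of scale between 0.115 and 0.135 m and value of joint zero below 0.002 m); the robot touches nothing.
It fails at once if a chip is lifted more than about 40 mm above the platform (z of any of chip0, chip1, chip2, chip3, chip4 in the frame of scale above 0.137 m).
It fails at once if a bystander is moved more than 30 mm (distance of any of tape, jar from where it was at the start of the episode above 0.03 m).
Of offcut0, offcut1, offcut2, offcut3 only 2 to 4 are there at a start; the rules pass over those that are not, and their reading is None.
Of chip0, chip1, chip2, chip3, chip4 only 3 to 5 are there at a start; the rules pass over those that are not, and their reading is None.
At some moment in a run one of offcut0, offcut1, offcut2, offcut3, carton may be knocked a few centimetres aside while the robot is not near it.
Once in a run the grip may slacken for a moment while it holds something.
It also fails if it takes over 210 s, if anything falls off the work surface, if the arm or the gripper's body presses on something with over 40 N, if the wrist force passes 120 N, or if a joint passes its speed limit or range.

## Working session

There is one attempt and no reset: what is moved stays moved. The work goes in short steps, Python scripts to look and compute and a tool call to move; the robot and the scene stay as the last step left them, time stands still between calls to the robot, and variables do not carry over. Pictures are saved under pics/ and viewed, at most 14 in all, crops included, and the job is handed in when it is done.

Besides the shell and the picture viewer there is one more tool, called after "Call:" as name(argument=value, ...) on one line, values as JSON. servo_tool: Moves the arm, as the interface text tells. Its arguments: {"type":"object","properties":{"commands":{"type":"array"},"force":{"type":"number"}},"required":["commands"]}

```bash
mkdir -p pics; ls; python3 - <<'E'
from station import manip
import cv2
for n in ("top","side"):
    s=manip.snapshot(n); cv2.imwrite(f"pics/{n}0.png",s["img"][:,:,::-1])
    print(n,s["mtx"].tolist(),s["distortion"],s["world_to_cam"].tolist())
    for q in ("scale","pan","tray","scraper","carton","offcut0","chip0","tape","jar","zero_top"):
        print(q,[( [round(v) for v in d["box"]],round(d["conf"],2)) for d in manip.look_for(s,q)])
print(manip.sense())
E
```

```text
pics
top [[581.5412651961511, 0.0, 320.95214768166795], [0.0, 581.5412651961511, 235.22047365850395], [0.0, 0.0, 1.0]] [-0.05029105  0.          0.          0.          0.        ] [[-0.008617173443751978, -0.9999462850336339, 0.005759459113057507, -0.0779136597703502], [0.996546795456769, -0.008111914596732708, 0.08263583548570015, -0.4738971735972049], [-0.0825846764641279, 0.006451657849731377, 0.9965631677542096, -1.4836687079352455], [0.0, 0.0, 0.0, 1.0]]
scale [([175, 122, 207, 139], 0.64)]
pan [([170, 117, 83, 132], 0.65), ([417, 189, 46, 74], 0.23)]
tray [([418, 186, 44, 74], 0.68)]
scraper [([474, 210, 76, 21], 0.96), ([429, 197, 23, 51], 0.91), ([306, 144, 24, 35], 0.51), ([355, 220, 8, 12], 0.15)]
carton [([122, 209, 32, 45], 0.95)]
offcut0 [([253, 138, 15, 31], 0.94), ([304, 143, 26, 40], 0.91), ([366, 137, 26, 25], 0.72), ([270, 211, 16, 36], 0.63), ([296, 179, 24, 34], 0.59)]
chip0 [([255, 176, 14, 31], 0.67), ([246, 207, 6, 28], 0.62), ([290, 220, 16, 25], 0.61), ([272, 174, 18, 30], 0.55)]
tape [([130, 288, 43, 37], 0.66)]
jar [([406, 284, 37, 31], 0.76)]
zero_top [([
[... 1147 characters left out ...]
't': 1.1, 'q': array([ 9.40507177e-01,  5.27489509e-01,  1.43271362e+00, -4.61143308e-05,
        1.18140146e+00, -1.78519908e-01]), 'qd': array([-3.63492975e-04, -2.13736321e-04,  1.94912856e-04,  2.94365390e-04,
        7.18781247e-04,  4.67986755e-06]), 'tau': array([ 4.02024425e-04, -4.42337251e+01, -1.78422511e+01, -2.67306614e-04,
        8.39283075e-04,  8.27287124e-06]), 'tcp_pos': array([0.27282567, 0.56227293, 0.2313125 ]), 'tool_rot': array([ 2.23960067e-01,  9.74598321e-01, -1.38812344e-05,  1.72615303e-05]), 'force': array([-0.26533456, -0.72175721, -0.3958679 ]), 'ft_torque': array([-0.0820867 ,  0.00781468, -0.0173134 ]), 'gripper_force': 0.0, 'finger_gap': 1.0034190752564303}
```

View pics/top0.png

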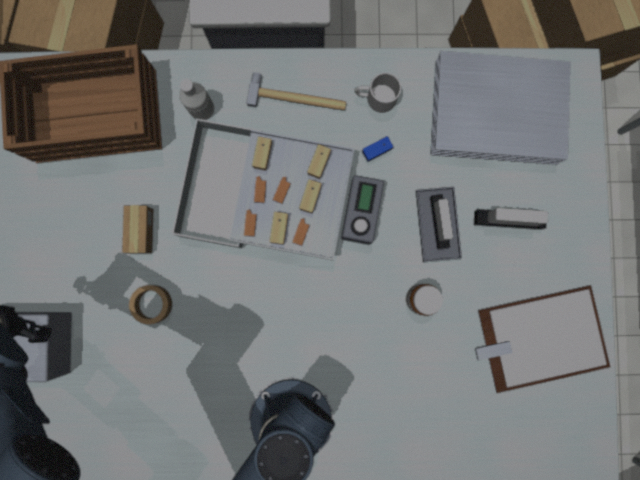

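View pics/side0.png

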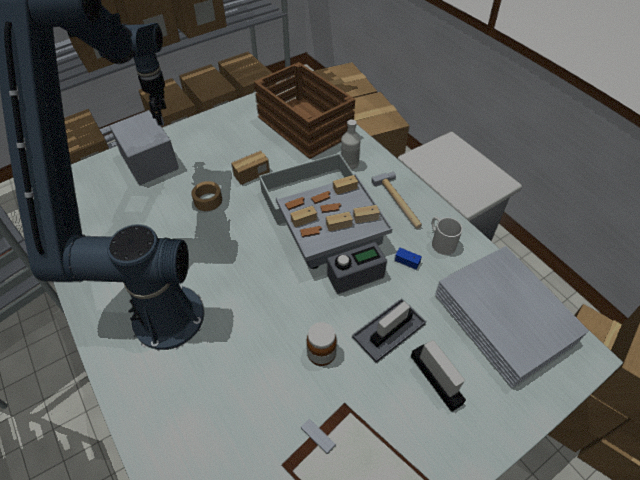

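```bash
cat > h.py <<'E'
import numpy as np, cv2
from scipy.optimize import minimize
from station import manip
def proj(s,P):
    P=np.atleast_2d(P); c=P@s["world_to_cam"][:3,:3].T+s["world_to_cam"][:3,3]
    c=c*[1,-1,-1]
    return cv2.projectPoints(c,np.zeros(3),np.zeros(3),np.array(s["mtx"]),np.array(s["distortion"]))[0][:,0]
def unproj(s,uv,z):
    n=cv2.undistortPoints(np.float64([[uv]]),np.array(s["mtx"]),np.array(s["distortion"]))[0,0]
    W=np.array(s["world_to_cam"]); d=W[:3,:3].T@[n[0],-n[1],-1]; o=-W[:3,:3].T@W[:3,3]
    return o+d*(z-o[2])/d[2]
def box(dx,dy,z0,z1):
    return np.array([[a*dx/2,b*dy/2,z] for a in(-1,1) for b in(-1,1) for z in(z0,z1)])
def place(P,x,y,a):
    c,s=np.cos(a),np.sin(a); return P@np.array([[c,s,0],[-s,c,0],[0,0,1]])+[x,y,0]
def fit(views,parts,x0):
    """views: [(shot,mask)], parts: list of corner arrays; soft-IoU fit of x,y,yaw"""
    S=4
    V=[]
    for s,m in views:
        ys,xs=np.where(m); l,t=xs.min()-12,ys.min()-12
        w,h=xs.max()+12-l,ys.max()+12-t
        mm=np.zeros((h,w),np.float32); sub=m[max(t,0):t+h,max(l,0):l+w]; mm[:sub.shape[0],:sub.shape[1]]=sub
        V.append((s,cv2.resize(mm,None,fx=S,fy=S,interpolation=cv2.INTER_NEAREST)>.5,l,t))
    def f(p):
        e=0
        for s,m,l,t in V:
            r=np.zeros(m.shape,np.uint8)
            for P in parts:
                q=(proj(s,place(P,*p))-[l-.5,t-.5])*S
                cv2.fillConvexPoly(r,cv2.convexHull(np.round(q*16).astype(np.int32)),1,shift=4)
            r=r>0; e+=1-(r&m).sum()/max((r|m).sum(),1)
        return e/len(V)
    best=None
    for a in ([x0[2]] if len(x0)>2 else np.arange(0,np.pi,np.pi/6)):
        p=np.array([x0[0],x0[1],a])
        r=minimize(f,p,method="Nelder-Mead",options=dict(initial_simplex=p+np.array([[0,0,0],[.01,0,0],[0,.01,0],[0,0,.25]]),xatol=1e-4,fatol=1e-4))
        if best is None or r.fun<best.fun: best=r
    return best.x,best.fun
def cents(s,q,z,conf=.35):
    return [(d["conf"],d["pixels"],unproj(s,np.argwhere(d["pixels"]).mean(0)[::-1],z)) for d in manip.silhouettes(s,q) if d["conf"]>conf and d["pixels"].sum()>20]
def pose():
    s=manip.sense(); x,y,z,w=s["tool_rot"]
    X=np.array([1-2*(y*y+z*z),2*(x*y+z*w),2*(x*z-y*w)])
    return s["tcp_pos"],np.arctan2(X[1],X[0]),s   # yaw of the tool's x
E
python3 - <<'E'
from h import *
top=manip.snapshot("top"); side=manip.snapshot("side")
def show(q,z,b,conf=.35):
    A=cents(top,q,z,conf); B=cents(side,q,z,conf)
    for c,m,p in A:
        v=[(top,m)]
        for c2,m2,p2 in B:
            if np.hypot(*(p-p2)[:2])<.03: v.append((side,m2));break
        x,e=fit(v,b,p[:2]); print(q,round(c,2),len(v),x.round(4),round(e,3),np.round(proj(top,[*x[:2],z])[0]))
show("offcut0",.112,[box(.075,.034,.095,.129)])
show("chip0",.0995,[box(.055,.026,.095,.104)])
show("tray",.009,[box(.19,.1,0,.018)])
show("scraper",.05,[box(.14,.03,.004,.034),box(.1,.024,.034,.092)],.5)
show("carton",.032,[box(.12,.06,0,.064)])
show("zero_top",.1,[box(.03,.03,.09,.1)])
show("scale",.07,[box(.28,.26,.06,.107),box(.16,.08,0,.09)+[0,-.18,0]])
i=top["img"][115:265,170:390]; cv2.imwrite("pics/c1.png",cv2.resize(i,None,fx=3.6,fy=3.6,interpolation=cv2.INTER_CUBIC)[:,:,::-1])
E
```

```text
offcut0 0.96 2 [ 0.5611 -0.054   2.8299] 0.093 [309. 196.]
offcut0 0.96 2 [0.4834 0.0225 2.9884] 0.092 [278. 228.]
offcut0 0.77 1 [ 0.6778 -0.2205  2.1078] 0.124 [377. 149.]
offcut0 0.57 2 [ 0.6476 -0.0759  2.786 ] 0.116 [318. 161.]
offcut0 0.56 2 [ 0.6687  0.061  -0.2086] 0.135 [262. 153.]
chip0 0.72 2 [ 0.4723 -0.0302  2.7548] 0.129 [300. 233.]
chip0 0.68 2 [0.5795 0.0151 2.7607] 0.157 [281. 190.]
chip0 0.62 2 [ 0.4958  0.0931 -0.1064] 0.153 [250. 224.]
chip0 0.53 1 [0.5801 0.0681 3.1376] 0.112 [260. 190.]
chip0 0.36 1 [0.6731 0.0625 2.7862] 0.462 [262. 153.]
tray 0.69 2 [ 0.5009 -0.388   0.0809] 0.362 [438. 224.]
tray 0.63 1 [0.6094 0.1028 1.1655] 0.74 [250. 184.]
tray 0.5 1 [ 0.4075 -0.0419  2.8091] 0.747 [306. 261.]
scraper 0.86 2 [ 0.5052 -0.3895  3.2564] 0.068 [442. 221.]
scraper 0.75 2 [ 0.5111 -0.5894  1.3995] 0.371 [519. 218.]
carton 0.9 2 [ 0.4893  0.3903 -0.0332] 0.065 [138. 230.]
carton 0.6 1 [ 0.5425 -0.206   3.0176] 0.8 [369. 208.]
zero_top 0.66 2 [ 0.4924 -0.1752  0.8958] 0.366 [359. 224.]
scale 0.63 1 [ 0.5899  0.0918 -0.208 ] 0.407 [252. 188.]
```

View pics/c1.png

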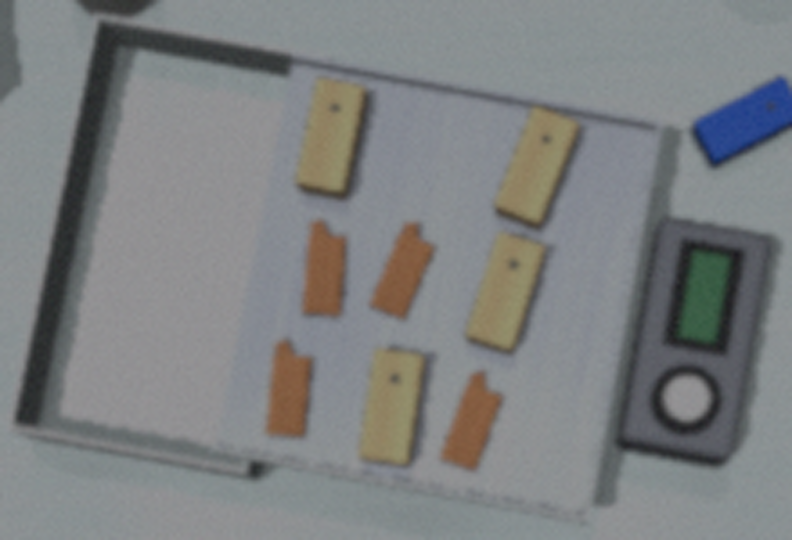

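```bash
python3 - <<'E'
from h import *
from scipy.optimize import least_squares
top=manip.snapshot("top")
U=np.array([[290,62],[218,445],[660,128],[590,520],[688,400]])/3.6+[170,115]-.4
C=np.array([[.14,.13,.107],[-.14,.13,.095],[.14,-.13,.107],[-.14,-.13,.107]])
f=lambda p:(proj(top,place(C,*p))-U[:4]).ravel()
r=least_squares(f,[.57,0,-.2]);print("scale",r.x.round(4),r.fun.round(1))
x,y,a=r.x
print("button",unproj(top,U[4],.1))
def loc(P): return place(np.array([[P[0]-x,P[1]-y,0]]),0,0,-a)[0][:2].round(3)
for P in [(.5611,-.054),(.4834,.0225),(.6476,-.0759),(.6687,.061),(.4723,-.0302),(.5795,.0151),(.4958,.0931),(.5801,.0681)]: print(P,loc(P))
print("btn",loc(unproj(top,U[4],.1)),"pan",place(np.array([[0,.193,0]]),x,y,a))
# check overlay
i=top["img"].copy()
for P in [box(.28,.26,.095,.107),box(.16,.08,0,.09)+[0,-.18,0],box(.3,.17,0,.075)+[0,.193,0]]:
    cv2.polylines(i,[cv2.convexHull(np.round(proj(top,place(P,x,y,a))).astype(np.int32))],True,(255,0,0))
for p in [(.5009,-.388,.0809)]:
    cv2.polylines(i,[cv2.convexHull(np.round(proj(top,place(box(.19,.1,0,.018),*p))).astype(np.int32))],True,(255,0,0))
cv2.polylines(i,[cv2.convexHull(np.round(proj(top,place(box(.19,.1,0,.018),.503,-.388,3.2564-3.1416))).astype(np.int32))],True,(0,255,0))
cv2.imwrite("pics/c2.png",cv2.resize(i[110:270,165:480],(800,406),interpolation=cv2.INTER_CUBIC)[:,:,::-1])
E
```

```text
scale [ 0.5675 -0.01   -0.1925] [ 0.4 -2.2 -1.1  2.6  0.9 -1.6 -0.2  1. ]
button [ 0.48918708 -0.17905051  0.1       ]
(0.5611, -0.054) [ 0.002 -0.044]
(0.4834, 0.0225) [-0.089  0.016]
(0.6476, -0.0759) [ 0.091 -0.049]
(0.6687, 0.061) [0.086 0.089]
(0.4723, -0.0302) [-0.09  -0.038]
(0.5795, 0.0151) [0.007 0.027]
(0.4958, 0.0931) [-0.09   0.087]
(0.5801, 0.0681) [-0.003  0.079]
btn [-0.045 -0.181] pan [[0.60444845 0.17941503 0.        ]]
```

View pics/c2.png

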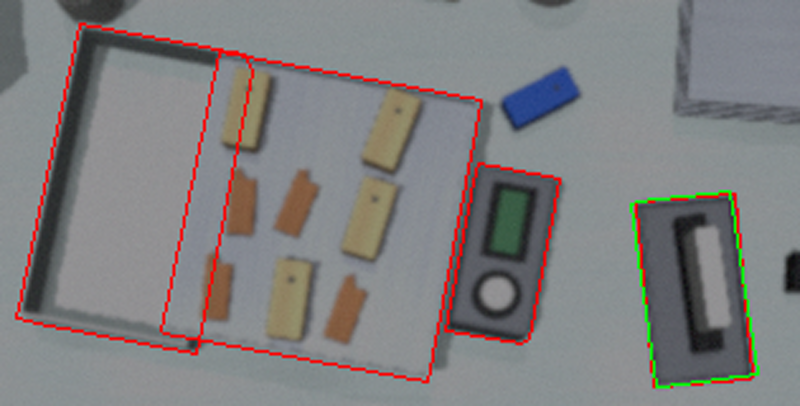

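Wanted offcuts (top picture): (262,153), (319,160), (311,195), (279,227). I reject the blue block at (378,149). The wanted scraper is at (442,221), in the tray; I reject the larger one at (510,217). The crop overlay fits the scale, pan and tray outlines well. First reach is to offcut A.

Call:
servo_tool(commands=[0, 0, 0, 0, 0, -0.0137, 0.15, 0, 0, 0, 0, 0, -0.0137, 0.15, 0, 0, 0, 0, 0, -0.0138, 0.15, -0.06, -0.051, 0, 0, 0, 0, 0.15, -0.06, -0.051, 0, 0, 0, 0, 0.15, -0.06, -0.051, 0, 0, 0, 0, 0.15, -0.06, -0.051, 0, 0, 0, 0, 0.15, -0.06, -0.051, 0, 0, 0, 0, 0.15, -0.06, -0.051, 0, 0, 0, 0, 0.15, -0.06, -0.051, 0, 0, 0, 0, 0.15, -0.06, -0.051, 0, 0, 0, 0, 0.15, -0.06, -0.051, 0, 0, 0, 0, 0.15], force=40)

```text
t: 2.95
tcp_pos: [0.4948, 0.2836, 0.2315]
tool_rot: [0.096, 0.995, 0.0, 0.0]
force: [0.7, 0.9, -0.3]
finger_gap: 0.574
gripper_force: 0.0
```

```bash
cat >> h.py <<'E'
SC=(.5675,-.010,-.1925)
def toS(P): return place(np.array([[P[0]-SC[0],P[1]-SC[1],P[2]]]),0,0,-SC[2])[0]
def where():
    p,yaw,s=pose(); print("S",toS(p).round(4),"relyaw",round(float((yaw-SC[2]+0)%(2*np.pi)-np.pi),4),"z-tilt",s["tool_rot"][2:].round(4),"F",s["force"].round(1),"gap",round(s["finger_gap"],3),"gf",round(s["gripper_force"],1),"t",round(s["t"],1),"q",s["q"].round(2))
E
python3 -c "from h import *;where()"
```

```text
S [-0.1275  0.2743  0.2315] relyaw -0.0005 z-tilt [0.0001 0.0002] F [ 0.7  0.9 -0.3] gap 0.574 gf 0.0 t 3.0 q [ 0.32  0.45  1.57  0.    1.12 -1.05]
```

Call:
servo_tool(commands=[-0.061, -0.053, 0, 0, 0, 0, 0.15, -0.061, -0.053, 0, 0, 0, 0, 0.15, -0.061, -0.053, 0, 0, 0, 0, 0.15, -0.061, -0.053, 0, 0, 0, 0, 0.15, -0.061, -0.053, 0, 0, 0, 0, 0.15, -0.061, -0.053, 0, 0, 0, 0, 0.15, -0.061, -0.053, 0, 0, 0, 0, 0.15, 0, 0, 0.07, 0, 0, 0, 0.15, 0, 0, 0.07, 0, 0, 0, 0.15, 0, 0, 0.07, 0, 0, 0, 0.15, 0, 0, 0, 0, 0, 0, 0.15])

```text
t: 3.87
tcp_pos: [0.6622, 0.062, 0.1185]
tool_rot: [0.097, 0.995, -0.0, -0.008]
force: [-1.4, 0.5, -1.3]
finger_gap: 0.575
gripper_force: 0.0
```

```bash
python3 - <<'E'
from h import *
where()
a=manip.snapshot("top")["img"][115:265,170:390]; b=manip.snapshot("side")["img"][130:290,240:440]
cv2.imwrite("pics/c3.png",np.hstack([cv2.resize(a,(400,300)),cv2.resize(b,(400,300))])[:,:,::-1])
E
```

```text
S [0.0792 0.0888 0.1185] relyaw -0.0015 z-tilt [-0.0002 -0.0078] F [-1.4  0.5 -1.3] gap 0.575 gf 0.0 t 3.9 q [-0.07  0.72  1.4  -0.    1.04 -1.45]
```

View pics/c3.png

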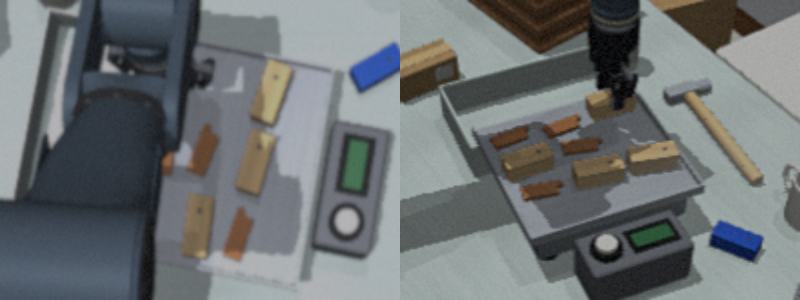

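Call:
servo_tool(commands=[-0.005, 0, 0.02, 0, 0, 0, 0.15, -0.005, 0, 0.02, 0, 0, 0, 0.15, 0, 0, 0, 0, 0, 0, -1, 0, 0, 0, 0, 0, 0, -1, 0, 0, 0, 0, 0, 0, -1, 0, 0, 0, 0, 0, 0, -1, 0, 0, -0.06, 0, 0, 0, -1, 0, 0, -0.06, 0, 0, 0, -1, 0, 0.063, 0, 0, 0, 0, -1, 0, 0.063, 0, 0, 0, 0, -1, 0, 0.063, 0, 0, 0, 0, -1, 0, 0.063, 0, 0, 0, 0, -1])

```text
t: 4.97
tcp_pos: [0.697, 0.186, 0.1672]
tool_rot: [0.097, 0.995, 0.0, 0.0]
force: [0.6, -1.7, -0.3]
finger_gap: 0.39
gripper_force: 40.7
```

```bash
python3 -c "from h import *;where()"
```

```text
S [0.0896 0.2172 0.1672] relyaw -0.0012 z-tilt [0.0001 0.0004] F [ 0.6 -1.7 -0.3] gap 0.39 gf 40.7 t 5.0 q [ 0.11  0.73  1.22  0.    1.19 -1.27]
```

Call:
servo_tool(commands=[0, 0, 0.063, 0, 0, 0, -1, 0, 0, 0.063, 0, 0, 0, -1, 0, 0, 0.063, 0, 0, 0, -1, 0, 0, 0.063, 0, 0, 0, -1, 0, 0, 0, 0, 0, 0, 0.15, 0, 0, 0, 0, 0, 0, 0.15, 0, 0, -0.065, 0, 0, 0, 0.15, 0, 0, -0.065, 0, 0, 0, 0.15, 0, 0, -0.065, 0, 0, 0, 0.15, 0, 0, -0.065, 0, 0, 0, 0.15])

```text
t: 5.8
tcp_pos: [0.6983, 0.185, 0.1758]
tool_rot: [0.096, 0.995, 0.001, 0.003]
force: [-0.3, 0.6, -0.4]
finger_gap: 0.574
gripper_force: 0.0
```

Call:
servo_tool(commands=[0.05, -0.057, 0, 0, 0, 0, 0.15, 0.05, -0.057, 0, 0, 0, 0, 0.15, 0.05, -0.057, 0, 0, 0, 0, 0.15, 0.05, -0.057, 0, 0, 0, 0, 0.15, 0.05, -0.057, 0, 0, 0, 0, 0.15, 0.05, -0.057, 0, 0, 0, 0, 0.15, 0.05, -0.054, 0, 0, 0, 0, 0.15, 0, 0, 0, 0, 0, 0, 0.15])

```text
t: 6.47
tcp_pos: [0.4814, 0.0222, 0.1726]
tool_rot: [0.098, 0.995, -0.001, -0.002]
force: [-1.1, 1.4, 0.2]
finger_gap: 0.572
gripper_force: 0.0
```

```bash
python3 - <<'E'
from h import *
where()
a=manip.snapshot("top")["img"][115:265,170:390]; b=manip.snapshot("side")["img"][130:290,240:440]
cv2.imwrite("pics/c4.png",np.hstack([cv2.resize(a,(400,300)),cv2.resize(b,(400,300))])[:,:,::-1])
E
```

```text
S [-0.0907  0.0151  0.1726] relyaw -0.0033 z-tilt [-0.0005 -0.0016] F [-1.1  1.4  0.2] gap 0.572 gf 0.0 t 6.5 q [-0.19  0.43  1.84 -0.    0.87 -1.56]
```

View pics/c4.png

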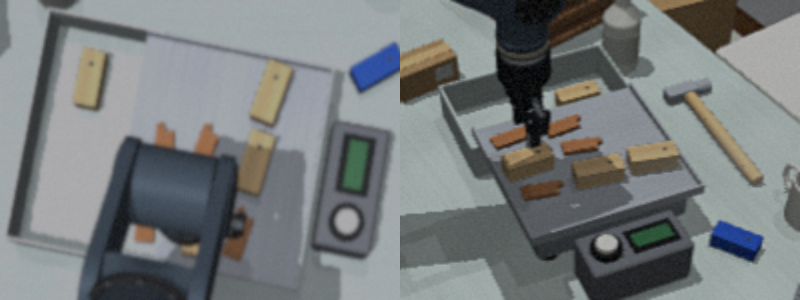

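Call:
servo_tool(commands=[-0.016, 0.005, 0.04, 0, 0, 0, 0.15, 0, 0, 0.06, 0, 0, 0, 0.15, 0, 0, 0.049, 0, 0, 0, 0.15, 0, 0, 0, 0, 0, 0, 0.15, 0, 0, 0, 0, 0, 0, -1, 0, 0, 0, 0, 0, 0, -1, 0, 0, 0, 0, 0, 0, -1, 0, 0, 0, 0, 0, 0, -1, 0, 0, -0.07, 0, 0, 0, -1, 0, 0, -0.07, 0, 0, 0, -1, 0, 0, -0.01, 0, 0, 0, -1])

```text
t: 7.48
tcp_pos: [0.4991, 0.0247, 0.1762]
tool_rot: [0.096, 0.995, -0.0, 0.006]
force: [1.0, -0.1, 0.2]
finger_gap: 0.4
gripper_force: 39.0
```

```bash
python3 -c "from h import *;where()"
```

```text
S [-0.0738  0.021   0.1762] relyaw -0.0002 z-tilt [-0.0004  0.0055] F [ 1.  -0.1  0.2] gap 0.4 gf 39.0 t 7.5 q [-0.17  0.44  1.81  0.    0.88 -1.55]
```

Call:
servo_tool(commands=[0.008, 0.079, 0, 0, 0, 0, -1, 0.008, 0.079, 0, 0, 0, 0, -1, 0.008, 0.079, 0, 0, 0, 0, -1, 0.008, 0.079, 0, 0, 0, 0, -1, 0.008, 0.079, 0, 0, 0, 0, -1, 0, 0, 0.067, 0, 0, 0, -1, 0, 0, 0.067, 0, 0, 0, -1, 0, 0, 0.067, 0, 0, 0, -1, 0, 0, 0.067, 0, 0, 0, -1, 0, 0, 0, 0, 0, 0, 0.15, 0, 0, 0, 0, 0, 0, 0.15, 0, 0, -0.07, 0, 0, 0, 0.15])

```text
t: 8.48
tcp_pos: [0.5098, 0.2217, 0.0674]
tool_rot: [0.097, 0.995, -0.002, -0.006]
force: [-0.0, 0.5, 0.6]
finger_gap: 0.577
gripper_force: 0.0
```

Call:
servo_tool(commands=[0, 0, -0.07, 0, 0, 0, 0.15, 0, 0, -0.07, 0, 0, 0, 0.15, 0, 0, -0.07, 0, 0, 0, 0.15, -0.028, -0.075, 0, 0, 0, 0, 0.15, -0.028, -0.075, 0, 0, 0, 0, 0.15, -0.028, -0.075, 0, 0, 0, 0, 0.15, -0.028, -0.075, 0, 0, 0, 0, 0.15, -0.028, -0.075, 0, 0, 0, 0, 0.15, -0.028, -0.075, 0, 0, 0, 0, 0.15, -0.028, -0.075, 0, 0, 0, 0, 0.15, 0, 0, 0, 0, 0, 0.019, 0.15, 0, 0, 0, 0, 0, 0, 0.15])

```text
t: 9.48
tcp_pos: [0.5607, -0.0566, 0.1797]
tool_rot: [0.159, 0.987, -0.0, 0.003]
force: [-0.1, 0.5, 0.2]
finger_gap: 0.578
gripper_force: 0.0
```

```bash
cat >> h.py <<'E'
def sil(q,z,b,conf=.35,where_=None):
    top=manip.snapshot("top"); side=manip.snapshot("side")
    A=[(top,)+t for t in cents(top,q,z,conf)]; B=[(side,)+t for t in cents(side,q,z,conf)]
    for s,c,m,p in A+B:
        v=[(s,m)]
        if s is top:
            for t in B:
                if np.hypot(*(p-t[3])[:2])<.03: v.append((side,t[2]));break
        elif any(np.hypot(*(p-t[3])[:2])<.03 for t in A): continue
        x,e=fit(v,b,p[:2]); print(q,"top" if s is top else "side",round(c,2),len(v),"S",toS([*x[:2],0])[:2].round(3),"world",x[:2].round(4),"yaw-rel",round(float((x[2]-SC[2]+np.pi/2)%np.pi-np.pi/2),3),"err",round(e,3))
OFF=[box(.075,.034,.095,.129)]
E
python3 - <<'E'
from h import *
where(); sil("offcut0",.112,OFF)
E
```

```text
S [ 0.0022 -0.047   0.1797] relyaw -0.1266 z-tilt [-0.0003  0.0026] F [-0.1  0.5  0.2] gap 0.578 gf 0.0 t 9.5 q [-0.3   0.51  1.64  0.    0.98 -1.55]
offcut0 top 0.89 1 S [-0.112  0.201] world [0.4962 0.2089] yaw-rel -0.22 err 0.24
offcut0 top 0.8 1 S [ 0.148 -0.183] world [ 0.6775 -0.2175] yaw-rel -0.882 err 0.18
offcut0 top 0.53 1 S [ 0.092 -0.058] world [ 0.6467 -0.085 ] yaw-rel 0.083 err 0.813
offcut0 side 0.91 1 S [ 0.003 -0.045] world [ 0.5619 -0.0552] yaw-rel -0.125 err 0.068
offcut0 side 0.84 1 S [ 0.09  -0.049] world [ 0.6463 -0.0749] yaw-rel -0.172 err 0.138
offcut0 side 0.74 1 S [-0.009 -0.415] world [ 0.4794 -0.416 ] yaw-rel 0.279 err 0.375
offcut0 side 0.7 1 S [ 0.122 -0.249] world [ 0.64   -0.2783] yaw-rel -0.749 err 0.165
offcut0 side 0.62 1 S [-0.126  0.149] world [0.4725 0.1601] yaw-rel -1.309 err 0.272
```

Call:
servo_tool(commands=[0, 0.003, 0.06, 0, 0, 0, 0.15, 0, 0, 0.06, 0, 0, 0, 0.15, 0, 0, 0.043, 0, 0, 0, 0.15, 0, 0, 0, 0, 0, 0, 0.15, 0, 0, 0, 0, 0, 0, -1, 0, 0, 0, 0, 0, 0, -1, 0, 0, 0, 0, 0, 0, -1, 0, 0, 0, 0, 0, 0, -1, 0, 0, -0.07, 0, 0, 0, -1, 0, 0, -0.07, 0, 0, 0, -1, 0, 0, -0.01, 0, 0, -0.0199, -1])

```text
t: 10.6
tcp_pos: [0.5633, -0.0529, 0.1757]
tool_rot: [0.092, 0.996, -0.001, 0.005]
force: [0.6, -0.5, 0.0]
finger_gap: 0.39
gripper_force: 40.0
```

```bash
python3 -c "from h import *;where()"
```

```text
S [ 0.0041 -0.0429  0.1757] relyaw 0.0077 z-tilt [-0.0009  0.0049] F [ 0.6 -0.5  0. ] gap 0.39 gf 40.0 t 10.6 q [-0.29  0.52  1.65  0.    0.97 -1.68]
```

Call:
servo_tool(commands=[0, 0.075, 0, 0, 0, 0, -1, 0, 0.075, 0, 0, 0, 0, -1, 0, 0.075, 0, 0, 0, 0, -1, 0, 0.075, 0, 0, 0, 0, -1, 0, 0.075, 0, 0, 0, 0, -1, 0, 0.075, 0, 0, 0, 0, -1, 0, 0.075, 0, 0, 0, 0, -1, 0, 0, 0.067, 0, 0, 0, -1, 0, 0, 0.067, 0, 0, 0, -1, 0, 0, 0.067, 0, 0, 0, -1, 0, 0, 0.067, 0, 0, 0, -1, 0, 0, 0, 0, 0, 0, 0.15])

```text
t: 11.6
tcp_pos: [0.6034, 0.2051, 0.0297]
tool_rot: [0.093, 0.996, -0.002, -0.007]
force: [-0.6, -0.6, 0.1]
finger_gap: 0.518
gripper_force: 0.0
```

Call:
servo_tool(commands=[0, 0, 0, 0, 0, 0, 0.15, 0, 0, -0.07, 0, 0, 0, 0.15, 0, 0, -0.07, 0, 0, 0, 0.15, 0, 0, -0.07, 0, 0, 0, 0.15, 0, 0, -0.07, 0, 0, 0, 0.15, -0.025, -0.076, 0, 0, 0, 0, 0.15, -0.025, -0.076, 0, 0, 0, 0, 0.15, -0.025, -0.076, 0, 0, 0, 0, 0.15, -0.025, -0.076, 0, 0, 0, 0, 0.15, -0.025, -0.076, 0, 0, 0, 0, 0.15, -0.025, -0.076, 0, 0, 0, 0, 0.15, -0.025, -0.076, 0, 0, 0, 0, 0.15])

```text
t: 12.6
tcp_pos: [0.6466, -0.0743, 0.1808]
tool_rot: [0.094, 0.996, -0.001, 0.003]
force: [0.9, 0.4, 0.0]
finger_gap: 0.577
gripper_force: 0.0
```

Call:
servo_tool(commands=[0, 0, 0, 0, 0, 0.0199, 0.15, 0, 0, 0, 0, 0, 0.003, 0.15])

```text
t: 12.77
tcp_pos: [0.6469, -0.0754, 0.1803]
tool_rot: [0.169, 0.986, -0.0, 0.003]
force: [-0.5, 1.2, -0.7]
finger_gap: 0.574
gripper_force: 0.0
```

```bash
python3 - <<'E'
from h import *
where(); sil("offcut0",.112,OFF,.5)
E
```

```text
S [ 0.0905 -0.049   0.1803] relyaw -0.1462 z-tilt [-0.0004  0.0033] F [-0.5  1.2 -0.7] gap 0.574 gf 0.0 t 12.8 q [-0.29  0.62  1.42  0.    1.1  -1.52]
offcut0 top 0.74 1 S [0.063 0.242] world [0.6756 0.215 ] yaw-rel -0.13 err 0.875
offcut0 top 0.73 1 S [-0.014  0.199] world [0.5917 0.1876] yaw-rel 0.127 err 0.193
offcut0 top 0.68 1 S [ 0.148 -0.185] world [ 0.6771 -0.2197] yaw-rel -0.843 err 0.179
offcut0 top 0.64 2 S [ 0.093 -0.05 ] world [ 0.6492 -0.0771] yaw-rel -0.106 err 0.541
offcut0 top 0.57 1 S [0.064 0.191] world [0.6668 0.1657] yaw-rel 0.068 err 0.17
offcut0 top 0.53 1 S [-0.121  0.196] world [0.4861 0.2051] yaw-rel 0.201 err 0.67
offcut0 side 0.79 1 S [ 0.124 -0.25 ] world [ 0.6413 -0.2788] yaw-rel -0.751 err 0.212
offcut0 side 0.69 1 S [-0.031  0.138] world [0.5631 0.1312] yaw-rel -0.363 err 0.338
offcut0 side 0.65 1 S [0.048 0.136] world [0.6411 0.1147] yaw-rel 0.419 err 0.432
offcut0 side 0.53 1 S [-0.125  0.152] world [0.4738 0.1634] yaw-rel -1.281 err 0.266
```

Call:
servo_tool(commands=[0, 0, 0.06, 0, 0, 0, 0.15, 0, 0, 0.06, 0, 0, 0, 0.15, 0, 0, 0.044, 0, 0, 0, 0.15, 0, 0, 0, 0, 0, 0, 0.15, 0, 0, 0, 0, 0, 0, -1, 0, 0, 0, 0, 0, 0, -1, 0, 0, 0, 0, 0, 0, -1, 0, 0, 0, 0, 0, 0, -1, 0, 0, -0.07, 0, 0, 0, -1, 0, 0, -0.07, 0, 0, -0.003, -1, 0, 0, -0.01, 0, 0, -0.0199, -1, 0, 0, 0, 0, 0, 0, -1])

```text
t: 13.97
tcp_pos: [0.6474, -0.0723, 0.1729]
tool_rot: [0.092, 0.996, -0.001, 0.003]
force: [1.4, -0.1, -1.1]
finger_gap: 0.392
gripper_force: 40.3
```

```bash
python3 -c "from h import *;where()"
```

```text
S [ 0.0903 -0.0459  0.1729] relyaw 0.008 z-tilt [-0.0007  0.0034] F [ 1.4 -0.1 -1.1] gap 0.392 gf 40.3 t 14.0 q [-0.28  0.63  1.42  0.    1.09 -1.67]
```

Call:
servo_tool(commands=[0.013, 0.072, 0, 0, 0, 0, -1, 0.013, 0.072, 0, 0, 0, 0, -1, 0.013, 0.072, 0, 0, 0, 0, -1, 0.013, 0.072, 0, 0, 0, 0, -1, 0.013, 0.072, 0, 0, 0, 0, -1, 0.013, 0.072, 0, 0, 0, 0, -1, 0, 0, 0, 0, 0, 0, -1])

```text
t: 14.55
tcp_pos: [0.6451, 0.1548, 0.1677]
tool_rot: [0.092, 0.996, 0.002, -0.002]
force: [-0.1, -0.1, -0.7]
finger_gap: 0.392
gripper_force: 40.2
```

```bash
python3 -c "from h import *;where()"
```

```text
S [0.0446 0.1765 0.1677] relyaw 0.0085 z-tilt [ 0.0015 -0.0017] F [-0.1 -0.1 -0.7] gap 0.392 gf 40.2 t 14.6 q [ 0.07  0.65  1.39  0.    1.11 -1.32]
```

Call:
servo_tool(commands=[0, -0.008, 0.05, 0, 0, 0, -1, 0, 0, 0.055, 0, 0, 0, -1, 0, 0, 0.055, 0, 0, 0, -1, 0, 0, 0.05, 0, 0, 0, -1, 0, 0, 0, 0, 0, 0, -1, 0, 0, 0, 0, 0, 0, -0.05, 0, 0, 0, 0, 0, 0, -0.05, 0, 0, -0.07, 0, 0, 0, -0.05, 0, 0, -0.07, 0, 0, 0, -0.05, 0, 0, -0.07, 0, 0, 0, -0.05, 0, 0, -0.07, 0, 0, 0, -0.05])

```text
t: 15.47
tcp_pos: [0.6473, 0.1433, 0.2085]
tool_rot: [0.094, 0.996, 0.0, 0.002]
force: [1.0, -0.4, 0.1]
finger_gap: 0.476
gripper_force: 0.0
```

```bash
python3 - <<'E'
from h import *
where()
a=manip.snapshot("top")["img"][115:265,170:390]; b=manip.snapshot("side")["img"][130:290,240:440]
cv2.imwrite("pics/c5.png",np.hstack([cv2.resize(a,(400,300)),cv2.resize(b,(400,300))])[:,:,::-1])
E
```

```text
S [0.049  0.1657 0.2085] relyaw 0.0045 z-tilt [0.     0.0021] F [ 1.  -0.4  0.1] gap 0.476 gf 0.0 t 15.5 q [ 0.05  0.6   1.36 -0.    1.18 -1.33]
```

View pics/c5.png

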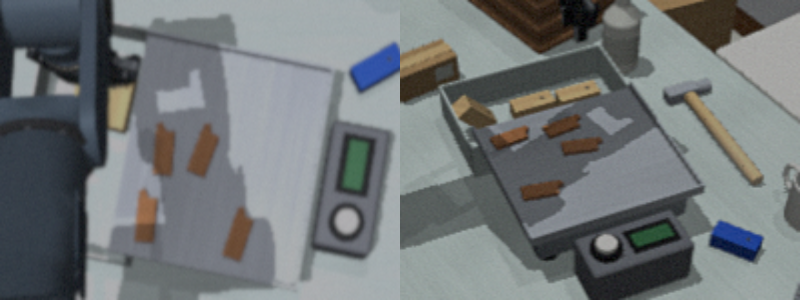

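Call:
servo_tool(commands=[0.006, -0.079, 0, 0, 0, 0, 0.15, 0.006, -0.079, 0, 0, 0, 0, 0.15, 0.006, -0.079, 0, 0, 0, 0, 0.15, 0.006, -0.079, 0, 0, 0, 0, 0.15, 0.006, -0.079, 0, 0, 0, 0, 0.15, 0.006, -0.079, 0, 0, 0, 0, 0.15, 0.006, -0.079, 0, 0, 0, 0, 0.15, 0.006, -0.079, 0, 0, 0, 0, 0.15, 0.006, -0.079, 0, 0, 0, 0, 0.15, 0.006, -0.079, 0, 0, 0, 0, 0.15, 0.006, -0.079, 0, 0, 0, 0, 0.15, 0.006, -0.079, 0, 0, 0, 0, 0.15])

```text
t: 16.57
tcp_pos: [0.5223, -0.3179, 0.2062]
tool_rot: [0.094, 0.996, -0.001, 0.001]
force: [0.8, 0.0, 0.9]
finger_gap: 0.573
gripper_force: 0.0
```

Call:
servo_tool(commands=[0.003, -0.079, 0, 0, 0, 0, 0.15, 0, -0.079, 0, 0, 0, 0, 0.15, 0, 0, 0, 0, 0, -0.0163, 0.15, 0, 0, 0, 0, 0, -0.0163, 0.15, 0, 0, 0, 0, 0, -0.0163, 0.15, 0, 0, 0, 0, 0, 0, 0.15])

```text
t: 17.07
tcp_pos: [0.5065, -0.3938, 0.2059]
tool_rot: [-0.06, 0.998, -0.001, 0.001]
force: [-0.7, -0.6, 0.5]
finger_gap: 0.573
gripper_force: 0.0
```

```bash
python3 - <<'E'
from h import *
where(); print(pose()[:2])
sil("scraper",.05,[box(.14,.03,.004,.034),box(.1,.024,.034,.092)],.5)
sil("offcut0",.021,[box(.075,.034,.004,.038)],.5)
sil("chip0",.0995,[box(.055,.026,.095,.104)],.5)
E
```

```text
S [ 0.0136 -0.3884  0.2059] relyaw 0.3126 z-tilt [-0.0012  0.0008] F [-0.7 -0.6  0.5] gap 0.573 gf 0.0 t 17.1 q [-0.83  0.58  1.42 -0.    1.15 -2.53]
(array([ 0.5065356 , -0.39384548,  0.20591384]), np.float64(-3.0214758332706726))
scraper top 0.8 1 S [ 0.03  -0.605] world [ 0.4808 -0.6099] yaw-rel -0.577 err 0.524
scraper top 0.66 1 S [ 0.096 -0.414] world [ 0.5823 -0.4344] yaw-rel -0.982 err 0.606
scraper side 0.77 1 S [ 0.055 -0.574] world [ 0.5121 -0.5837] yaw-rel -1.407 err 0.343
scraper side 0.61 1 S [ 0.021 -0.419] world [ 0.5078 -0.425 ] yaw-rel 0.288 err 0.624
scraper side 0.58 1 S [ 0.011 -0.384] world [ 0.5045 -0.3891] yaw-rel 0.341 err 0.106
offcut0 top 0.95 1 S [-0.107  0.221] world [0.5052 0.2273] yaw-rel -0.189 err 0.154
offcut0 top 0.84 1 S [0.061 0.164] world [0.6591 0.1396] yaw-rel -0.015 err 0.137
offcut0 top 0.79 2 S [-0.001  0.218] world [0.6078 0.2038] yaw-rel 0.001 err 0.199
offcut0 top 0.78 1 S [ 0.172 -0.191] world [ 0.7001 -0.2308] yaw-rel -0.868 err 0.107
offcut0 top 0.71 1 S [0.082 0.211] world [0.688  0.1812] yaw-rel 0.003 err 0.087
chip0 top 0.76 1 S [-0.003  0.079] world [0.5798 0.0681] yaw-rel 0.194 err 0.277
chip0 top 0.73 2 S [-0.088 -0.037] world [ 0.4742 -0.03  ] yaw-rel -0.194 err 0.242
chip0 top 0.63 2 S [-0.089  0.087] world [0.4964 0.0927] yaw-rel 0.087 err 0.174
chip0 top 0.57 2 S [0.005 0.027] world [0.5773 0.0161] yaw-rel -0.202 err 0.146
```

Call:
servo_tool(commands=[0.002, 0.008, 0.06, 0, 0, 0, 0.15, 0, 0, 0.063, 0, 0, 0, 0.15, 0, 0, 0.063, 0, 0, 0, 0.15, 0, 0, 0.063, 0, 0, 0, 0.15, 0, 0, 0.063, 0, 0, 0, 0.15, 0, 0, 0, 0, 0, 0, 0.15, 0, 0, 0, 0, 0, 0, -1, 0, 0, 0, 0, 0, 0, -1, 0, 0, 0, 0, 0, 0, -1, 0, 0, 0, 0, 0, 0, -1, 0, 0, 0, 0, 0, 0, -1], force=70)

```text
t: 18.58
tcp_pos: [0.5059, -0.3895, 0.0501]
tool_rot: [-0.06, 0.998, -0.001, 0.001]
force: [0.3, -0.7, -2.1]
finger_gap: 0.27
gripper_force: 70.2
```

```bash
python3 - <<'E'
from h import *
where(); print(pose()[:2])
a=manip.snapshot("top")["img"][165:285,390:570]; b=manip.snapshot("side")["img"][250:410,330:490]
cv2.imwrite("pics/c6.png",np.hstack([cv2.resize(a,(400,300)),cv2.resize(b,(400,400))[:300]])[:,:,::-1])
E
```

```text
S [ 0.0121 -0.3843  0.0501] relyaw 0.3124 z-tilt [-0.0011  0.0009] F [ 0.3 -0.7 -2.1] gap 0.27 gf 70.2 t 18.6 q [-0.83  0.78  1.52  0.    0.84 -2.52]
(array([ 0.50586357, -0.38953269,  0.05006067]), np.float64(-3.0216582228016757))
```

View pics/c6.png

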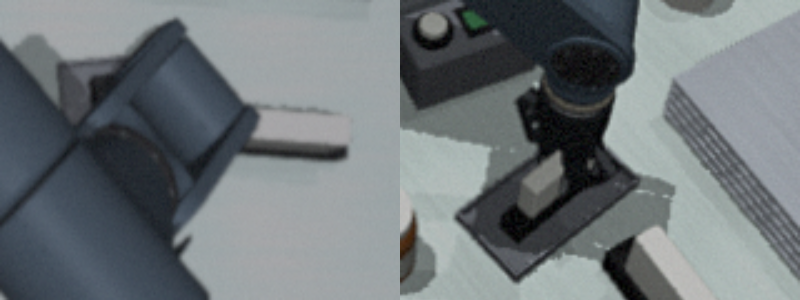

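Call:
servo_tool(commands=[0, 0, -0.06, 0, 0, 0, -1, 0, 0, -0.08, 0, 0, 0.0165, -1, 0, 0, -0.08, 0, 0, 0.0165, -1, 0, 0, -0.08, 0, 0, 0.0167, -1, -0.002, 0.078, 0, 0, 0, 0, -1, -0.002, 0.078, 0, 0, 0, 0, -1, -0.002, 0.078, 0, 0, 0, 0, -1, -0.002, 0.078, 0, 0, 0, 0, -1, -0.002, 0.078, 0, 0, 0, 0, -1, -0.002, 0.078, 0, 0, 0, 0, -1, -0.002, 0.078, 0, 0, 0, 0, -1, -0.002, 0.078, 0, 0, 0, 0, -1])

```text
t: 19.68
tcp_pos: [0.5725, -0.0822, 0.1987]
tool_rot: [0.096, 0.995, -0.0, 0.0]
force: [1.0, -0.1, -1.2]
finger_gap: 0.275
gripper_force: 70.3
```

```bash
python3 -c "from h import *;where()"
```

```text
S [ 0.0188 -0.0699  0.1987] relyaw -0.0001 z-tilt [-0.      0.0001] F [ 1.  -0.1 -1.2] gap 0.275 gf 70.3 t 19.7 q [-0.34  0.5   1.59 -0.    1.05 -1.71]
```

Call:
servo_tool(commands=[-0.012, 0.06, 0, 0, 0, 0, -1, 0, 0, 0.05, 0, 0, 0, -1, 0, 0, 0.045, 0, 0, 0, -1, 0, 0, 0.018, 0, 0, 0, -1, 0, 0, 0, 0, 0, 0, -1])

```text
t: 20.1
tcp_pos: [0.5835, -0.055, 0.1415]
tool_rot: [0.096, 0.995, 0.0, -0.001]
force: [0.5, 0.2, -1.2]
finger_gap: 0.273
gripper_force: 70.4
```

```bash
python3 - <<'E'
from h import *
where()
b=manip.snapshot("side")["img"][150:270,260:420]
cv2.imwrite("pics/c7.png",cv2.resize(b,(640,480))[:,:,::-1])
E
```

```text
S [ 0.0243 -0.0411  0.1415] relyaw 0.0006 z-tilt [ 0.0005 -0.0011] F [ 0.5  0.2 -1.2] gap 0.273 gf 70.4 t 20.1 q [-0.28  0.59  1.61  0.    0.94 -1.66]
```

View pics/c7.png

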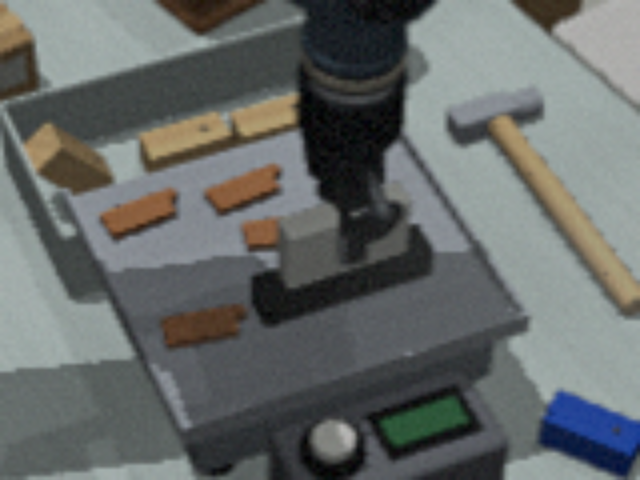

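Call:
servo_tool(commands=[0, 0.03, 0, 0, 0, 0, -1, 0, 0.03, 0, 0, 0, 0, -1, 0, 0.03, 0, 0, 0, 0, -1, 0, 0.03, 0, 0, 0, 0, -1, 0, 0.03, 0, 0, 0, 0, -1, 0, 0.03, 0, 0, 0, 0, -1, 0, 0.03, 0, 0, 0, 0, -1, 0, 0.03, 0, 0, 0, 0, -1, 0, 0.03, 0, 0, 0, 0, -1, 0, 0.03, 0, 0, 0, 0, -1, 0, 0.03, 0, 0, 0, 0, -1, 0, 0.03, 0, 0, 0, 0, -1])

```text
t: 21.15
tcp_pos: [0.619, 0.1222, 0.1419]
tool_rot: [0.096, 0.995, 0.0, 0.0]
force: [-0.1, -0.4, -2.5]
finger_gap: 0.271
gripper_force: 70.4
```

Call:
servo_tool(commands=[0, 0.015, 0, 0, 0, 0, -1, 0, 0.015, 0, 0, 0, 0, -1, 0, 0.01, 0, 0, 0, 0, -1, 0, 0, 0, 0, 0, 0, -1])

```text
t: 21.48
tcp_pos: [0.6226, 0.1414, 0.1417]
tool_rot: [0.096, 0.995, 0.0, 0.0]
force: [1.0, -1.2, -2.7]
finger_gap: 0.269
gripper_force: 70.4
```

```bash
python3 - <<'E'
from h import *
where()
b=manip.snapshot("side")["img"][150:270,260:420]; a=manip.snapshot("top")["img"][115:265,170:370]
cv2.imwrite("pics/c8.png",np.hstack([cv2.resize(a,(400,300)),cv2.resize(b,(400,300))])[:,:,::-1])
E
```

```text
S [0.0251 0.1592 0.1417] relyaw 0.0011 z-tilt [0.0001 0.    ] F [ 1.  -1.2 -2.7] gap 0.269 gf 70.4 t 21.5 q [ 0.05  0.65  1.48  0.    1.01 -1.33]
```

View pics/c8.png

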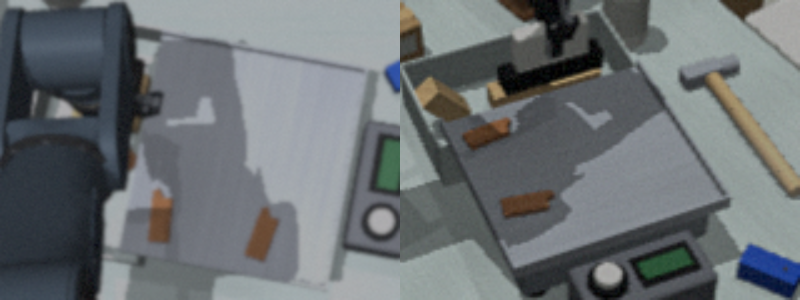

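Call:
servo_tool(commands=[0, 0, -0.06, 0, 0, 0, -1, 0, 0, -0.06, 0, 0, 0, -1, 0.024, -0.071, 0, 0, 0, 0, -1, 0.024, -0.071, 0, 0, 0, 0, -1, 0.024, -0.071, 0, 0, 0, 0, -1, 0.024, -0.071, 0, 0, 0, 0, -1, 0.024, -0.071, 0, 0, 0, 0, -1, 0.024, -0.071, 0, 0, 0, 0, -1, 0.024, -0.071, 0, 0, 0, 0, -1, 0, 0, 0, 0, 0, 0, -1])

```text
t: 22.42
tcp_pos: [0.4892, -0.0928, 0.2019]
tool_rot: [0.099, 0.995, -0.001, -0.001]
force: [-0.3, 0.3, -2.0]
finger_gap: 0.269
gripper_force: 70.4
```

```bash
python3 - <<'E'
from h import *
where()
sil("chip0",.0995,[box(.055,.026,.095,.104)],.4)
E
```

```text
S [-0.061  -0.0963  0.2019] relyaw -0.0063 z-tilt [-0.0013 -0.0013] F [-0.3  0.3 -2. ] gap 0.269 gf 70.4 t 22.4 q [-0.41  0.4   1.78 -0.    0.97 -1.78]
chip0 top 0.73 1 S [-0.017  0.153] world [0.5805 0.1435] yaw-rel 0.864 err 0.132
chip0 top 0.55 1 S [-0.031  0.184] world [0.5718 0.1762] yaw-rel -1.508 err 0.691
chip0 top 0.5 2 S [-0.09   0.087] world [0.4963 0.0927] yaw-rel 0.088 err 0.198
chip0 top 0.47 1 S [0.005 0.245] world [0.6196 0.2297] yaw-rel -0.065 err 0.945
chip0 top 0.46 1 S [-0.078 -0.04 ] world [ 0.4832 -0.034 ] yaw-rel -0.182 err 0.39
```

Call:
servo_tool(commands=[0, 0.008, 0.05, 0, 0, 0, -1, 0, 0, 0.05, 0, 0, 0, -1, 0, 0, 0.02, 0, 0, 0, -1, 0, 0, 0, 0, 0, 0, -1, 0, 0.03, 0, 0, 0, 0, -1, 0, 0.03, 0, 0, 0, 0, -1, 0, 0.03, 0, 0, 0, 0, -1, 0, 0.03, 0, 0, 0, 0, -1, 0, 0.03, 0, 0, 0, 0, -1, 0, 0.03, 0, 0, 0, 0, -1, 0, 0.03, 0, 0, 0, 0, -1, 0, 0.03, 0, 0, 0, 0, -1])

```text
t: 23.62
tcp_pos: [0.5169, 0.0366, 0.1418]
tool_rot: [0.095, 0.996, 0.0, 0.0]
force: [-0.3, -0.5, -2.0]
finger_gap: 0.271
gripper_force: 70.2
```

Call:
servo_tool(commands=[0, 0.03, 0, 0, 0, 0, -1, 0, 0.03, 0, 0, 0, 0, -1, 0, 0.03, 0, 0, 0, 0, -1, 0, 0.03, 0, 0, 0, 0, -1, 0, 0.03, 0, 0, 0, 0, -1, 0, 0.03, 0, 0, 0, 0, -1, 0, 0.03, 0, 0, 0, 0, -1, 0, 0.03, 0, 0, 0, 0, -1, 0, 0.02, 0, 0, 0, 0, -1, 0, 0.01, 0, 0, 0, 0, -1, 0, 0, 0, 0, 0, 0, -1])

```text
t: 24.53
tcp_pos: [0.5421, 0.1686, 0.1417]
tool_rot: [0.095, 0.996, 0.0, 0.0]
force: [0.9, -1.3, -2.3]
finger_gap: 0.271
gripper_force: 70.3
```

```bash
python3 -c "from h import *;where()"
```

```text
S [-0.0591  0.1704  0.1417] relyaw 0.003 z-tilt [0.0001 0.0001] F [ 0.9 -1.3 -2.3] gap 0.271 gf 70.3 t 24.5 q [ 0.1   0.57  1.66  0.    0.91 -1.28]
```

Call:
servo_tool(commands=[0, 0, -0.08, 0, 0, 0, -1, 0, 0, -0.08, 0, 0, 0, -1, -0.01, -0.079, 0, 0, 0, 0, -1, -0.01, -0.079, 0, 0, 0, 0, -1, -0.01, -0.079, 0, 0, 0, 0, -1, -0.01, -0.079, 0, 0, 0, 0, -1, -0.01, -0.079, 0, 0, 0, 0, -1, -0.01, -0.079, 0, 0, 0, 0, -1, -0.01, -0.079, 0, 0, 0, 0, -1, -0.01, -0.079, 0, 0, 0, 0, -1, -0.01, -0.079, 0, 0, 0, 0, -1, -0.01, -0.079, 0, 0, 0, 0, -1])

```text
t: 25.53
tcp_pos: [0.5145, -0.2327, 0.2218]
tool_rot: [0.096, 0.995, 0.0, -0.0]
force: [1.2, -0.7, -1.1]
finger_gap: 0.272
gripper_force: 70.4
```

Call:
servo_tool(commands=[-0.01, -0.079, 0, 0, 0, 0, -1, -0.01, -0.079, 0, 0, 0, 0, -1, -0.01, -0.079, 0, 0, 0, 0, -1, -0.01, -0.079, 0, 0, 0, 0, -1, 0, 0, 0, 0, 0, -0.016, -1, 0, 0, 0, 0, 0, -0.016, -1, 0, 0, 0, 0, 0, -0.015, -1, 0, 0, 0, 0, 0, 0, -1])

```text
t: 26.2
tcp_pos: [0.504, -0.3899, 0.2212]
tool_rot: [-0.052, 0.999, 0.0, -0.001]
force: [0.2, 0.7, -2.3]
finger_gap: 0.272
gripper_force: 70.4
```

```bash
python3 - <<'E'
from h import *
where(); print(pose()[:2])
sil("offcut0",.021,[box(.075,.034,.004,.038)],.4)
sil("chip0",.01,[box(.055,.026,.004,.013)],.4)
b=manip.snapshot("side")["img"][150:270,260:420]; a=manip.snapshot("top")["img"][115:265,170:370]
cv2.imwrite("pics/c9.png",np.hstack([cv2.resize(a,(400,300)),cv2.resize(b,(400,300))])[:,:,::-1])
E
```

```text
S [ 0.0103 -0.3851  0.2212] relyaw 0.2956 z-tilt [ 0.0005 -0.0006] F [ 0.2  0.7 -2.3] gap 0.272 gf 70.4 t 26.2 q [-0.83  0.56  1.41 -0.    1.18 -2.51]
(array([ 0.50396329, -0.38993451,  0.22124896]), np.float64(-3.0385178267565114))
offcut0 top 0.96 2 S [-0.106  0.222] world [0.5057 0.2281] yaw-rel -0.264 err 0.356
offcut0 top 0.81 1 S [ 0.172 -0.19 ] world [ 0.6996 -0.2296] yaw-rel -0.872 err 0.091
offcut0 top 0.77 1 S [0.068 0.216] world [0.6759 0.1885] yaw-rel -0.006 err 0.075
offcut0 top 0.68 1 S [0.06  0.165] world [0.6579 0.1402] yaw-rel -0.017 err 0.057
offcut0 top 0.64 2 S [-0.008  0.217] world [0.601 0.205] yaw-rel 0.03 err 0.158
offcut0 top 0.6 1 S [-0.143  0.395] world [0.5025 0.4052] yaw-rel 0.214 err 0.627
chip0 top 0.71 1 S [-0.092  0.172] world [0.5104 0.1768] yaw-rel 0.037 err 0.143
chip0 top 0.7 1 S [-0.004  0.17 ] world [0.5963 0.1571] yaw-rel 0.867 err 0.121
```

View pics/c9.png

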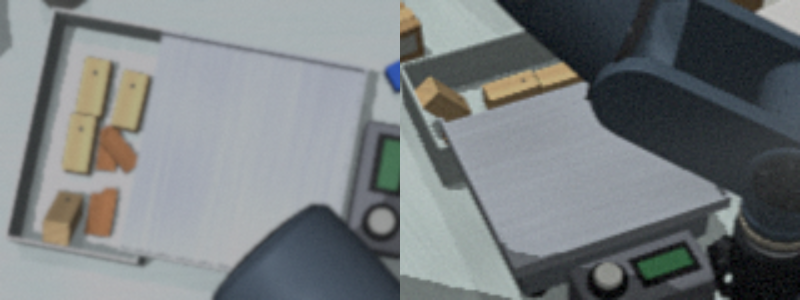

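Call:
servo_tool(commands=[0, 0, 0.07, 0, 0, 0, -1, 0, 0, 0.07, 0, 0, 0, -1, 0, 0, 0.07, 0, 0, 0, -1, 0, 0, 0.07, 0, 0, 0, -1, 0, 0, 0.04, 0, 0, 0, -1, 0, 0, 0.018, 0, 0, 0, -1, 0, 0, 0.002, 0, 0, 0, -1, 0, 0, 0, 0, 0, 0, -1])

```text
t: 27.37
tcp_pos: [0.5057, -0.3899, 0.0522]
tool_rot: [-0.051, 0.999, -0.001, 0.0]
force: [1.8, -0.0, -1.9]
finger_gap: 0.27
gripper_force: 70.3
```

```bash
python3 -c "from h import *;where()"
```

```text
S [ 0.012  -0.3847  0.0522] relyaw 0.2955 z-tilt [-0.0006  0.0004] F [ 1.8 -0.  -1.9] gap 0.27 gf 70.3 t 27.4 q [-0.83  0.77  1.52 -0.    0.84 -2.51]
```

Call:
servo_tool(commands=[0, 0, 0.004, 0, 0, 0, -1, 0, 0, 0, 0, 0, 0, -1, 0, 0, 0, 0, 0, 0, 0.15, 0, 0, 0, 0, 0, 0, 0.15, 0, 0, 0, 0, 0, 0, 0.15, 0, 0, -0.04, 0, 0, 0, 0.15, 0, 0, -0.07, 0, 0, 0, 0.15, 0, 0, -0.07, 0, 0, 0, 0.15, 0, 0, -0.07, 0, 0, 0.016, 0.15, 0, 0, -0.05, 0, 0, 0.016, 0.15, 0, 0, 0, 0, 0, 0.015, -1])

```text
t: 28.28
tcp_pos: [0.508, -0.3923, 0.2074]
tool_rot: [0.098, 0.995, -0.005, 0.005]
force: [0.5, 0.1, 1.4]
finger_gap: 0.446
gripper_force: 0.0
```

Call:
servo_tool(commands=[0.023, 0.068, 0, 0, 0, 0, -1, 0.023, 0.068, 0, 0, 0, 0, -1, 0.023, 0.068, 0, 0, 0, 0, -1, 0.023, 0.068, 0, 0, 0, 0, -1, 0.022, 0.068, 0, 0, 0, 0, -1, 0, 0.068, 0, 0, 0, 0, -1, 0, 0, 0, 0, 0, 0, -1])

```text
t: 28.87
tcp_pos: [0.4869, -0.1721, 0.2002]
tool_rot: [0.094, 0.996, 0.002, -0.001]
force: [-0.2, -0.1, 0.2]
finger_gap: 0.001
gripper_force: 0.0
```

```bash
python3 - <<'E'
from h import *
where()
sil("scraper",.05,[box(.14,.03,.004,.034),box(.1,.024,.034,.092)],.5)
sil("chip0",.01,[box(.055,.026,.004,.013)],.3)
b=manip.snapshot("side")["img"][150:390,260:500]; a=manip.snapshot("top")["img"][115:265,170:370]
cv2.imwrite("pics/c10.png",np.hstack([cv2.resize(a,(400,400)),cv2.resize(b,(400,400))])[:,:,::-1])
E
```

```text
S [-0.0481 -0.1746  0.2002] relyaw 0.0046 z-tilt [ 0.0017 -0.0009] F [-0.2 -0.1  0.2] gap 0.001 gf 0.0 t 28.9 q [-0.56  0.43  1.73  0.    0.98 -1.94]
scraper top 0.84 2 S [ 0.056 -0.58 ] world [ 0.5118 -0.5896] yaw-rel -1.512 err 0.367
scraper top 0.75 2 S [ 0.012 -0.385] world [ 0.5058 -0.3904] yaw-rel 0.296 err 0.108
chip0 top 0.75 1 S [-0.089  0.173] world [0.5133 0.1769] yaw-rel 0.055 err 0.189
chip0 top 0.65 1 S [-0.006  0.168] world [0.5942 0.1564] yaw-rel 0.834 err 0.144
chip0 top 0.59 1 S [-0.022  0.187] world [0.5814 0.1778] yaw-rel 1.031 err 0.646
chip0 top 0.54 1 S [-0.086  0.191] world [0.5192 0.1942] yaw-rel -0.375 err 0.701
```

View pics/c10.png

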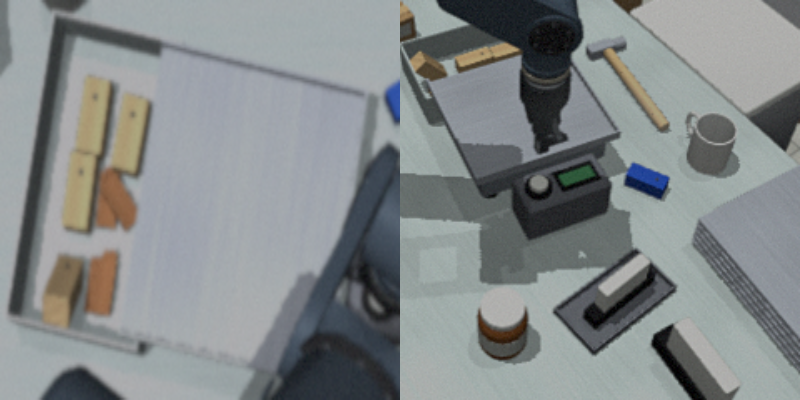

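Call:
servo_tool(commands=[-0.005, -0.013, 0.05, 0, 0, 0, -1, 0, 0, 0.055, 0, 0, 0, -1, 0, 0, 0.055, 0, 0, 0, -1, 0, 0, 0.02, 0, 0, 0, -1, 0, 0, 0.01, 0, 0, 0, -1, 0, 0, 0, 0, 0, 0, -1])

```text
t: 29.87
tcp_pos: [0.488, -0.1849, 0.1061]
tool_rot: [0.096, 0.995, 0.0, -0.002]
force: [-3.6, 1.3, 6.2]
finger_gap: 0.002
gripper_force: 2.8
```

```bash
python3 -c "from h import *;where()"
```

```text
S [-0.0445 -0.1869  0.1061] relyaw 0.0004 z-tilt [ 0.0005 -0.0018] F [-3.6  1.3  6.2] gap 0.002 gf 2.8 t 29.9 q [-0.58  0.58  1.8  -0.    0.76 -1.95]
```

Call:
servo_tool(commands=[0, 0, 0.003, 0, 0, 0, -1, 0, 0, 0.002, 0, 0, 0, -1, 0, 0, 0, 0, 0, 0, -1, 0, 0, 0, 0, 0, 0, -1])

```text
t: 30.2
tcp_pos: [0.4881, -0.185, 0.1057]
tool_rot: [0.096, 0.995, -0.0, -0.001]
force: [-7.1, 3.2, 22.9]
finger_gap: -0.001
gripper_force: 11.5
```

```bash
python3 -c "from h import *;where()"
```

```text
S [-0.0444 -0.187   0.1057] relyaw 0.0009 z-tilt [-0.0001 -0.001 ] F [-7.1  3.2 22.9] gap -0.001 gf 11.5 t 30.2 q [-0.58  0.58  1.8  -0.    0.76 -1.95]
```

Call:
servo_tool(commands=[0, 0, -0.02, 0, 0, 0, -1, -0.002, 0.013, -0.012, 0, 0, 0, -1, 0, 0, 0, 0, 0, 0, -1])

```text
t: 30.45
tcp_pos: [0.493, -0.1789, 0.1201]
tool_rot: [0.096, 0.995, -0.001, 0.002]
force: [0.2, -0.2, 0.4]
finger_gap: 0.001
gripper_force: 0.0
```

Call:
servo_tool(commands=[0, 0, 0.008, 0, 0, 0, -1, 0, 0, 0, 0, 0, 0, -1])

```text
t: 30.62
tcp_pos: [0.4913, -0.1785, 0.1135]
tool_rot: [0.096, 0.995, 0.0, -0.001]
force: [-0.2, 0.3, -0.9]
finger_gap: 0.001
gripper_force: 0.0
```

Call:
servo_tool(commands=[0, 0, 0.006, 0, 0, 0, -1, 0, 0, 0, 0, 0, 0, -1])

```text
t: 30.78
tcp_pos: [0.4915, -0.1787, 0.1104]
tool_rot: [0.096, 0.995, 0.0, -0.0]
force: [0.3, 0.6, 2.4]
finger_gap: 0.003
gripper_force: 1.1
```

Call:
servo_tool(commands=[0, 0, 0.006, 0, 0, 0, -1, 0, 0, 0, 0, 0, 0, -1])

```text
t: 30.95
tcp_pos: [0.4915, -0.1788, 0.1078]
tool_rot: [0.096, 0.995, 0.0, -0.0]
force: [-0.1, 1.2, 4.2]
finger_gap: -0.003
gripper_force: 1.9
```

Call:
servo_tool(commands=[0, 0, 0.006, 0, 0, 0, -1, 0, 0, 0, 0, 0, 0, -1])

```text
t: 31.12
tcp_pos: [0.4916, -0.1788, 0.106]
tool_rot: [0.096, 0.995, 0.0, -0.0]
force: [-0.5, 2.7, 8.3]
finger_gap: 0.001
gripper_force: 4.1
```

Call:
servo_tool(commands=[0, 0, 0.005, 0, 0, 0, -1, 0, 0, 0, 0, 0, 0, -1])

```text
t: 31.28
tcp_pos: [0.4916, -0.1788, 0.1057]
tool_rot: [0.096, 0.995, -0.0, 0.0]
force: [-4.3, 2.6, 24.9]
finger_gap: 0.003
gripper_force: 12.5
```

```bash
python3 -c "
from h import *;where()
s=manip.snapshot('top')
for d in manip.silhouettes(s,'zero_top')[:2]: print(d['conf'],d['box'],unproj(s,np.argwhere(d['pixels']).mean(0)[::-1],.108))"
```

```text
S [-0.0422 -0.1802  0.1057] relyaw 0.0004 z-tilt [-0.0002  0.0003] F [-4.3  2.6 24.9] gap 0.003 gf 12.5 t 31.3 q [-0.56  0.58  1.8  -0.    0.76 -1.94]
0.42 [223.5, 177.0, 17.9, 24.7] [0.58029058 0.14151336 0.108     ]
```

Call:
servo_tool(commands=[0, 0, -0.06, 0, 0, 0, -1, 0, 0, -0.08, 0, 0, 0, -1, 0, 0, -0.08, 0, 0, 0, -1, 0.016, 0.079, 0, 0, 0, 0, 1, 0.016, 0.079, 0, 0, 0, 0, 1, 0.016, 0.079, 0, 0, 0, 0, 1, 0.016, 0.079, 0, 0, 0, 0, 1, 0.016, 0.079, 0, 0, 0, 0, 1, 0.016, 0.079, 0, 0, 0, 0, 1, 0.016, 0.079, 0, 0, 0, 0, 1, 0.016, 0.079, 0, 0, 0, 0, 1, 0.016, 0.079, 0, 0, 0, 0, 1])

```text
t: 32.38
tcp_pos: [0.4883, 0.1856, 0.2123]
tool_rot: [0.096, 0.995, -0.0, -0.0]
force: [1.6, -0.6, 0.8]
finger_gap: 1.0
gripper_force: 0.0
```

```bash
python3 - <<'E'
from h import *
where()
sil("carton",.032,[box(.12,.06,0,.064)],.5)
sil("tape",.024,[box(.1,.1,0,.048)],.5)
E
```

```text
S [-0.1151  0.1768  0.2123] relyaw 0.0001 z-tilt [-0.0002 -0.0002] F [ 1.6 -0.6  0.8] gap 1.0 gf 0.0 t 32.4 q [ 0.15  0.42  1.71 -0.    1.02 -1.23]
carton top 0.69 1 S [-0.158  0.439] world [0.4964 0.4514] yaw-rel 0.126 err 0.675
carton side 0.87 1 S [-0.153  0.377] world [0.4897 0.3894] yaw-rel 0.131 err 0.103
tape side 0.81 1 S [-0.333  0.313] world [0.3001 0.3607] yaw-rel -0.059 err 0.236
```

Call:
servo_tool(commands=[0.015, 0.08, 0, 0, 0, 0, 1, 0.015, 0.08, 0, 0, 0, 0, 1, 0.015, 0.08, 0, 0, 0, 0, 1, 0.015, 0.08, 0, 0, 0, 0, 1, 0.015, 0.08, 0, 0, 0, 0, 1, 0, 0, 0, 0, 0, -0.012, 1, 0, 0, 0, 0, 0, -0.012, 1, 0, 0, 0, 0, 0, 0, 1])

```text
t: 33.45
tcp_pos: [0.4908, 0.3866, 0.2124]
tool_rot: [0.021, 1.0, -0.0, -0.0]
force: [-0.3, 0.3, -0.8]
finger_gap: 0.997
gripper_force: 0.0
```

```bash
python3 - <<'E'
from h import *
where()
sil("carton",.032,[box(.12,.06,0,.064)],.5)
E
```

```text
S [-0.1512  0.3746  0.2124] relyaw 0.1514 z-tilt [-0.0003 -0.0002] F [-0.3  0.3 -0.8] gap 0.997 gf 0.0 t 33.5 q [ 0.49  0.55  1.45 -0.    1.14 -1.04]
carton top 0.97 2 S [-0.152  0.379] world [0.4905 0.391 ] yaw-rel 0.176 err 0.165
carton side 0.62 1 S [-0.008  0.269] world [0.611  0.2557] yaw-rel 0.251 err 0.674
```

Call:
servo_tool(commands=[0, 0.008, 0.075, 0, 0, 0, 1, 0, 0, 0.08, 0, 0, 0, 1, 0, 0, 0.08, 0, 0, 0, 1, 0, 0, 0.08, 0, 0, 0, 1, 0, 0, 0.07, 0, 0, 0, 1, 0, 0, 0, 0, 0, 0, 1, 0, 0, 0, 0, 0, 0, -1, 0, 0, 0, 0, 0, 0, -1, 0, 0, 0, 0, 0, 0, -1, 0, 0, 0, 0, 0, 0, -1, 0, 0, 0, 0, 0, 0, -1], force=80)

```text
t: 34.57
tcp_pos: [0.4921, 0.3921, 0.0232]
tool_rot: [0.021, 1.0, 0.001, 0.002]
force: [-0.3, 0.5, 4.3]
finger_gap: 0.696
gripper_force: 87.1
```

```bash
python3 -c "from h import *;where()"
```

```text
S [-0.1509  0.3803  0.0232] relyaw 0.1508 z-tilt [0.0012 0.0022] F [-0.3  0.5  4.3] gap 0.696 gf 87.1 t 34.6 q [ 0.5   0.81  1.56 -0.    0.77 -1.03]
```

Call:
servo_tool(commands=[0, 0, -0.05, 0, 0, 0, -1, 0, 0, -0.075, 0, 0, 0, -1, 0, 0, -0.075, 0, 0, 0.012, -1, 0, 0, -0.08, 0, 0, 0.012, -1, 0, 0, -0.08, 0, 0, 0, -1, 0, 0, -0.03, 0, 0, 0, -1])

```text
t: 35.07
tcp_pos: [0.4926, 0.3928, 0.2225]
tool_rot: [0.096, 0.995, 0.003, 0.005]
force: [2.3, 1.4, -4.3]
finger_gap: 0.692
gripper_force: 88.6
```

Call:
servo_tool(commands=[-0.0275, -0.069, 0, 0, 0, 0, -1, -0.0275, -0.069, 0, 0, 0, 0, -1, -0.0275, -0.069, 0, 0, 0, 0, -1, -0.0275, -0.069, 0, 0, 0, 0, -1, -0.0275, -0.069, 0, 0, 0, 0, -1, -0.0275, -0.069, 0, 0, 0, 0, -1, -0.0275, -0.069, 0, 0, 0, 0, -1, -0.0275, -0.069, 0, 0, 0, 0, -1, -0.0275, -0.069, 0, 0, 0, 0, -1, -0.0275, -0.069, 0, 0, 0, 0, -1, -0.0275, -0.069, 0, 0, 0, 0, -1, 0, 0, 0, 0, 0, 0, -1])

```text
t: 36.07
tcp_pos: [0.5684, -0.0174, 0.2162]
tool_rot: [0.099, 0.995, -0.002, 0.002]
force: [0.0, 1.3, -4.1]
finger_gap: 0.697
gripper_force: 88.8
```

```bash
python3 -c "from h import *;where()"
```

```text
S [ 0.0023 -0.007   0.2162] relyaw -0.0054 z-tilt [-0.0024  0.0024] F [ 0.   1.3 -4.1] gap 0.697 gf 88.8 t 36.1 q [-0.22  0.47  1.6  -0.    1.07 -1.6 ]
```

Call:
servo_tool(commands=[0, 0, 0.05, 0, 0, 0, -1, 0, 0, 0.06, 0, 0, 0, -1, 0, 0, 0.05, 0, 0, 0, -1, 0, 0, 0.025, 0, 0, 0, -1, 0, 0, 0.006, 0, 0, 0, -1, 0, 0, 0, 0, 0, 0, -1])

```text
t: 36.57
tcp_pos: [0.5657, -0.0098, 0.1198]
tool_rot: [0.096, 0.995, 0.0, -0.001]
force: [0.8, -0.3, -4.7]
finger_gap: 0.691
gripper_force: 89.0
```

```bash
python3 - <<'E'
from h import *
where()
s=manip.snapshot("side"); cv2.imwrite("pics/c11.png",cv2.resize(s["img"][140:290,240:440],(800,600))[:,:,::-1])
E
```

```text
S [-1.800e-03 -1.000e-04  1.198e-01] relyaw 0.0002 z-tilt [ 0.0001 -0.0006] F [ 0.8 -0.3 -4.7] gap 0.691 gf 89.0 t 36.6 q [-0.21  0.6   1.68  0.    0.86 -1.59]
```

View pics/c11.png

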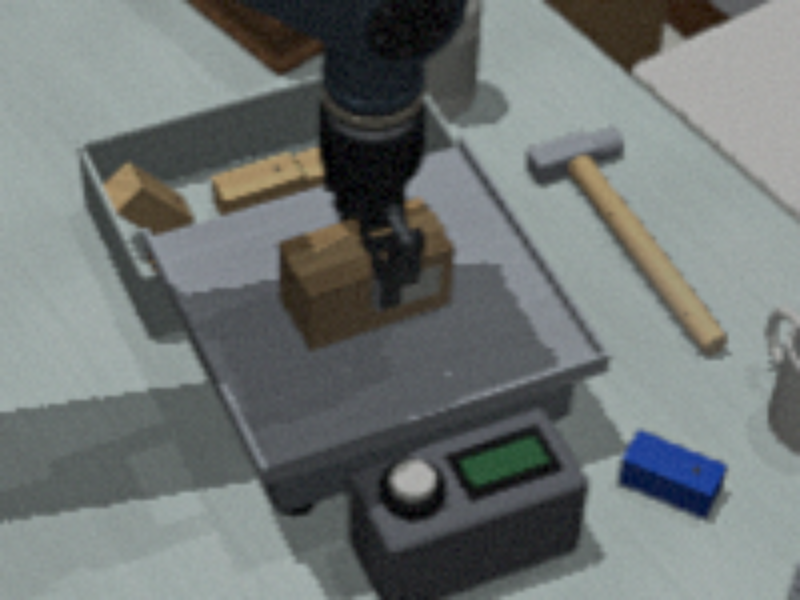

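Carton hangs level just above the platform's middle (about px 370,290). I'll lower it 2 mm, release and back off.

Call:
servo_tool(commands=[0, 0, 0.003, 0, 0, 0, -1, 0, 0, 0, 0, 0, 0, -1, 0, 0, 0, 0, 0, 0, 1, 0, 0, 0, 0, 0, 0, 1, 0, 0, 0, 0, 0, 0, 1, 0, 0, -0.05, 0, 0, 0, 1, 0, 0, -0.07, 0, 0, 0, 1, 0, 0, -0.07, 0, 0, 0, 1, 0, 0, -0.07, 0, 0, 0, 1, 0.08, 0, 0, 0, 0, 0, 1, 0.08, 0, 0, 0, 0, 0, 1, 0.08, 0, 0, 0, 0, 0, 1])

```text
t: 37.62
tcp_pos: [0.4482, 0.0128, 0.2496]
tool_rot: [0.096, 0.995, -0.0, 0.002]
force: [-0.1, -0.0, 0.4]
finger_gap: 1.0
gripper_force: 0.0
```

Call:
servo_tool(commands=[0, -0.08, 0, 0, 0, 0, 1, 0, -0.08, 0, 0, 0, 0, 1, 0, -0.08, 0, 0, 0, 0, 1, 0, -0.08, 0, 0, 0, 0, 1, 0, -0.08, 0, 0, 0, 0, 1, 0, 0, 0, 0, 0, 0, 1, 0, 0, 0, 0, 0, 0, 1])

```text
t: 38.2
tcp_pos: [0.4103, -0.1858, 0.2489]
tool_rot: [0.099, 0.995, -0.0, 0.001]
force: [-0.6, 1.0, -1.0]
finger_gap: 0.999
gripper_force: 0.0
```

```bash
python3 - <<'E'
from h import *
where()
sil("carton",.127,[box(.12,.06,.095,.159)],.5)
sil("scraper",.05,[box(.14,.03,.004,.034),box(.1,.024,.034,.092)],.5)
sil("chip0",.01,[box(.055,.026,.004,.013)],.35)
b=manip.snapshot("side")["img"][140:380,240:480]; a=manip.snapshot("top")["img"][115:265,170:370]
cv2.imwrite("pics/c12.png",np.hstack([cv2.resize(a,(400,300)),cv2.resize(b,(400,300))])[:,:,::-1])
E
```

```text
S [-0.1206 -0.2027  0.2489] relyaw -0.0049 z-tilt [-0.0004  0.0008] F [-0.6  1.  -1. ] gap 0.999 gf 0.0 t 38.2 q [-0.67  0.27  1.83  0.    1.04 -2.05]
carton top 0.55 1 S [-0.003  0.   ] world [ 0.565  -0.0093] yaw-rel 0.035 err 0.035
carton side 0.9 1 S [0.046 0.014] world [ 0.6156 -0.0055] yaw-rel 1.089 err 0.457
scraper top 0.94 2 S [ 0.056 -0.577] world [ 0.5116 -0.5873] yaw-rel -1.538 err 0.356
scraper top 0.73 2 S [ 0.013 -0.385] world [ 0.5065 -0.3901] yaw-rel 0.305 err 0.099
chip0 top 0.62 1 S [-0.004  0.169] world [0.5954 0.1568] yaw-rel 0.834 err 0.127
chip0 top 0.47 1 S [-0.093  0.189] world [0.5127 0.193 ] yaw-rel -0.355 err 0.842
chip0 side 0.74 1 S [0.077 0.07 ] world [0.6568 0.0441] yaw-rel 0.294 err 0.713
```

View pics/c12.png

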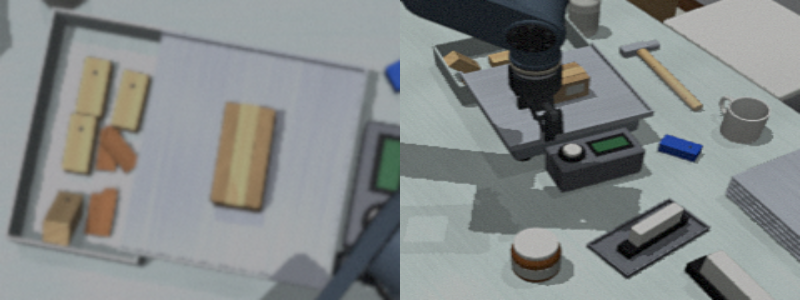

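```bash
python3 -c "
from station import manip
print(manip.sign_off())"
```

```text
the job is handed in; nothing more can be done
None
```

I handed the job in at about 38 s. The final pictures show all four slat ends in the pan, three chips plainly there and a fourth apparently stacked under one. The platform is empty apart from the carton, which lies flat at its centre. The scraper stands upright in its tray. The zero button was pressed to its stop before the carton went on, and the tape and jar were not touched. The hand-in call returned no verdict.

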